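Wipe the panel clean and hold the torch over it for a raking-light check

TASK

Three chips of old filler lie on the blue display panel: take the orange scraper block, wipe them off the panel's end into the metal catch tray there (with the block, never with the fingers), and stand the block back on the table, sole down. Then draw the lit yellow torch out of its sloping charging dock, turn it level and hold it still, raised, for a raking-light check of the panel: lens 5 to 10 cm above the panel's face and some 12 cm (measured level) short of its middle, pointing at the middle, level or dipping slightly, never touching the panel. Finish while still holding the torch there, and leave the other things on the table where they are.

Things in the scene. Friction and masses are not known exactly. Their poses are not given: they have to be found in the camera images.
- panel: fixed blue display panel, 150 mm (its x) by 240 mm (its y) and 18 mm thick, lying on two wooden battens so that its face is 30 mm above the table; origin: centre of its footprint at table height; +y runs along its length towards the end where the catch tray is
- panel_mid (a point): middle of the panel's upper face (30 mm above the table)
- tray: fixed shallow aluminium catch tray, 180 mm (x) by 100 mm (y), 22 mm high, 3 mm walls, floor 5 mm above the table; origin: centre of its underside; parallel to the panel, its near wall 2 mm from the panel's +y end and 8 mm lower than the panel's face
- chip1: loose off-white chip of hard filler, 24 x 18 x 9 mm, 10 g, lying on the panel within 50 mm of its long centre line; origin: centre of its underside
- chip2: second chip, like chip1
- chip3: third chip, like chip1
- block: orange scraper block with black rubber sole, loose, about 160 g, standing on the table sole down: sole and lower body 130 mm (x) by 28 mm (y) by 20 mm high; above it a grip ridge 100 mm (x) by 24 mm (y) up to 60 mm high; origin: centre of the sole's underside; held by the ridge from above, fingers closing along its y
- dock: fixed charging dock, foot 130 x 100 x 8 mm, with an open rectangular socket, 50 mm deep, about 1.5 mm wider than the torch on every side, whose axis leans 30 degrees from upright towards the dock's +x; socket floor centre 24 mm up at x = -35 mm; origin: centre of its underside
- torch: yellow inspection torch, loose, about 180 g, already lit, sitting tail down in the dock's socket and leaning with it (with its play, about 34 degrees from upright): body 30 mm (x) by 28 mm (y) from the tail to 118 mm, then a round black head 40 mm across up to the lens at 150 mm; origin: centre of the tail end, z points along the torch to the lens; it draws out along its own z, clear after 50 mm; its y stays level in the dock
- torch_grip (a point): place to grip the torch, on its axis 78 mm from the tail end (near its balance point, 28 mm above the socket's mouth); the flat sides 28 mm apart face its +y and -y
- torch_lens (a point): centre of the torch's lens, 150 mm from the tail end
- torch_aim (a point): imaginary point on the beam's axis 120 mm ahead of the lens
- tin: blue film tin, loose bystander, 94 mm across, 30 mm high; origin: centre of underside
- jar: amber jar with white cap, loose bystander, 58 mm across, 72 mm high; origin: centre of underside
- weight: brass weight, loose bystander, 40 mm across, 48 mm high; origin: centre of underside
- brush: brush lying on the table, loose bystander, 180 mm long along its x; origin: centre of its underside
- clog_left: grey felt clog with cork sole, loose bystander, about 260 x 86 mm, 71 mm high; origin on the underside, 110 mm from the heel end; toe towards its +x
- clog_right: the other clog, the same size

How it is judged:
By the outcome, as a careful person would: the job done as asked, in the order asked, and still so for the second after the job is handed in, while the arm keeps its last pose, push and grip.
It also fails if it takes over 67 s, if anything falls off the work surface, if the arm or the gripper's body presses on something with over 40 N, if the wrist force passes 120 N, or if a joint passes its speed limit or range.

ROBOT

A 6-joint arm with a two-finger parallel gripper is mounted at the origin on the work surface. World frame = base frame: x ahead of the robot, y to its left, z up, the work surface at z = 0. Lengths are in m, angles in degrees, forces in N, time in s.
With the tool pointing down it reaches from about 0.35 to 0.775 m from the base axis. Payload 5.5 kg.
Tool frame: the origin (TCP) lies midway between the tips of the shut fingers; the grasp point (between the pads) lies 19 mm behind it; z points along the fingers, y is the direction in which the jaws open and shut (so a half turn about z gives the same grasp; the last joint's range is limited). The gripper opens to 85 mm and grips with 20 to 120 N. Pads are 22 mm wide; open, the fingers measure 114 mm over their backs; the gripper's body (76 mm by 85 mm) begins 54 mm behind the grasp point. The pads swing forward as they close: fully open they stand 13 mm farther back than shut.
Start: joints at [-7.998, 17.945, 2.641, 74.691, 0, 82.002], TCP at [0.575, -0, 0.231] pointing down, gripper open.
Joint ranges: [-158.12, 158.12], [-49.38, 96.58], [-58.88, 72.47], [-126.05, 133.96], [-84.25, 85.87], [-180, 180]. Speed limits (degrees/s): [147.25, 147.25, 180, 180, 180, 180].

INTERFACE

Orientations are given as a 3x3 rotation matrix whose columns are the frame's x, y, z axes.
In Python, from bench import read_state, vision, env gives the robot as it stands.
- The arm moves only by the tool jog_arm, never from a script. Its argument "series" is text: rows parted by semicolons, each of 5 numbers parted by spaces: the opening, from 0 (shut) to 1 (fully open), then the shift along the tool's x, y, z in m, then the turn about the tool's z in degrees. A call has 1 to 10 rows; each row shifts and turns the pose as measured when the row begins, along the tool's axes as they then stand; what a row does not reach is not made up. A row lasts 1/12 s, in which the tool goes at most 41.7 mm and 7.16 degrees, less where a joint would pass 70% of its speed; a pose out of reach is approached as far as the arm can. A call with a gripper value outside its range is refused whole. The fingers move at their own pace and stop on an object; the grip force is fixed at half the most. Time passes only in rows, so rows that do not move let the fingers close. It gives the time, the measured TCP pose, the force and the opening at its end, in the units of the state.
- read_state(): the state, without advancing time (a new reading comes with each control period).
- vision.camera(name): name is "scene" or "side" or "wrist"; returns a dict with "image" (400x640x3 uint8, red, green, blue), "fx", "fy", "cx", "cy" (pixels), "D" ([k1, k2, p1, p2, k3] as OpenCV has them; the pictures are not rectified), "R" (3x3) and "t" (3): a world point X has camera coordinates R X + t; the wrist camera has in their place "mount" (4x4, takes a point from camera to tool coordinates, whose origin is the TCP and whose axes are the flange's). Camera axes: x right, y down, z forward; pixel columns grow to the right and rows downward; lengths in m; the calibration is good to about 2 mm. A picture is of the moment at which its call begins: read the wrist's pose just before it. There is no depth.
- env.job_done(): hands the job in, once; it reports no verdict.
Trained networks look in a picture, given as the dict that the camera call returned (one of the last four; its "shot" number tells which), for a name from the list of things; names that differ only in an ending like _2 or _b are one class to them, and where a whole thing is asked for, a point or a joint stands for the part that bears it (a point fixed in the world has none). Each returns a list of dicts, best first, with "score" (0 to 1); they miss things now and then, are a little off and sometimes report something else, mostly with a low value. They report only what shows in the picture. A call takes as long as a camera call.
- vision.silhouettes(picture, label): "mask" (400x640 bool, what is visible of it) and "pixel" ([column, row] in pixels, amid what is visible of it).
The state is a dict: "time": time; "joint_pos": joint angles; "joint_velocities": joint speeds; "effort": joint torques, N m; "ee_pos": TCP position; "tcp_rot": TCP orientation; "contact_force": force on the tool from outside, world axes, zero at the start; "torque": the same for the moment, N m; "gripper_width": finger opening in m.
Only numpy, scipy, OpenCV 4.12 (cv2) and the standard library are available. Lean on these libraries where they do the work, as an engineer would, in place of code of your own. Each camera call takes 0.05 s, during which the arm holds its last target. There are 200 camera calls.

## Working session

There is one attempt and no reset: what is moved stays moved. The work goes in short steps, Python scripts to look and compute and a tool call to move; the robot and the scene stay as the last step left them, time stands still between calls to the robot, and variables do not carry over. Pictures are saved under pics/ and viewed, about 8 in all and at most 12, crops included, and the job is handed in when it is done.

Besides the shell and the picture viewer there is one more tool, called after "Emit:" as a command line: name --argument value ..., lists and objects as JSON in quotes. jog_arm: Moves the arm, as the interface text tells. Its arguments: {"type":"object","properties":{"series":{"type":"string"}},"required":["series"]}

```bash
mkdir -p pics
cat > h.py <<'E'
import numpy as np, cv2
from bench import read_state, vision, env
def cam(n):
    s=read_state(); c=vision.camera(n); c['st']=s
    if n=='wrist':
        T=np.eye(4); T[:3,:3]=s['tcp_rot']; T[:3,3]=s['ee_pos']; T=T@np.array(c['mount'])
        c['R']=T[:3,:3].T; c['t']=-T[:3,:3].T@T[:3,3]
    c['K']=np.array([[c['fx'],0,c['cx']],[0,c['fy'],c['cy']],[0,0,1.]])
    return c
def proj(c,X):
    return cv2.projectPoints(np.atleast_2d(np.float64(X)),cv2.Rodrigues(np.array(c['R']))[0],np.float64(c['t']),c['K'],np.float64(c['D']))[0][:,0]
def onz(c,px,z):
    u=cv2.undistortPoints(np.float64(px).reshape(-1,1,2),c['K'],np.float64(c['D']))[:,0]
    R=np.array(c['R']);o=-R.T@np.array(c['t'])
    d=np.c_[u,np.ones(len(u))]@R
    return o+d*((np.atleast_1d(z)-o[2])/d[:,2])[:,None]
def save(c,f,box=None,size=None):
    im=c['image'][:,:,::-1]
    if box: im=im[box[1]:box[3],box[0]:box[2]]
    if size: im=cv2.resize(im,size,interpolation=cv2.INTER_CUBIC)
    cv2.imwrite('pics/'+f,im)
E
python3 - <<'E'
from h import *
H=dict(panel=.03,tray=.022,chip1=.039,block=.06,dock=.03,torch=.1,tin=.03,jar=.072,weight=.048,brush=.01,clog_left=.05)
ims=[]
for n in('scene','side'):
    c=cam(n);ims.append(c['image'])
    R=np.array(c['R']);print(n,'cam at',(-R.T@c['t']).round(3),'axis',R[2].round(2))
    for l,z in H.items():
        for o in vision.silhouettes(c,l)[:4]:
            if o['score']<.3:continue
            m=o['mask'].astype(np.uint8);k=max(cv2.findContours(m,0,2)[0],key=cv2.contourArea)
            r=cv2.boxPoints(cv2.minAreaRect(k))
            print(l,round(o['score'],2),np.round(o['pixel']),onz(c,[o['pixel']],z)[0,:2].round(3),'n',m.sum(),onz(c,r,z)[:,:2].round(3).tolist())
cv2.imwrite('pics/a.png',cv2.resize(np.vstack(ims)[:,:,::-1],(640,800))[:800]) 
for i,im in enumerate(ims): cv2.imwrite(f'pics/a{i}.png',cv2.resize(im[:,:,::-1],(800,500)))
print(read_state()['tcp_rot'])
E
```

```text
scene cam at [ 0.95  -0.61   1.236] axis [-0.29  0.49 -0.82]
panel 0.68 [304. 213.] [0.465 0.048] n 2381 [[0.393, -0.058], [0.347, 0.168], [0.516, 0.164], [0.548, -0.055]]
panel 0.62 [304. 288.] [ 0.609 -0.177] n 478 [[0.569, -0.195], [0.559, -0.147], [0.666, -0.135], [0.674, -0.182]]
panel 0.51 [265. 272.] [ 0.481 -0.192] n 508 [[0.406, -0.203], [0.404, -0.158], [0.538, -0.174], [0.538, -0.217]]
panel 0.36 [355. 259.] [ 0.692 -0.018] n 171 [[0.67, 0.006], [0.702, 0.025], [0.726, -0.021], [0.695, -0.039]]
tray 0.84 [341. 171.] [0.479 0.271] n 293 [[0.491, 0.221], [0.453, 0.298], [0.498, 0.319], [0.534, 0.241]]
tray 0.74 [265. 269.] [ 0.471 -0.18 ] n 533 [[0.4, -0.199], [0.399, -0.155], [0.536, -0.171], [0.535, -0.214]]
chip1 0.49 [296. 198.] [0.417 0.08 ] n 36 [[0.402, 0.088], [0.42, 0.098], [0.431, 0.081], [0.414, 0.071]]
dock 0.72 [316. 301.] [ 0.661 -0.195] n 1117 [[0.578, -0.197], [0.673, -0.109], [0.736, -0.183], [0.645, -0.267]]
dock 0.39 [264. 271.] [ 0.476 -0.192] n 559 [[0.404, -0.204], [0.402, -0.157], [0.54, -0.173], [0.54, -0.217]]
torch 0.77 [307. 289.] [ 0.637 -0.201] n
[... 2239 characters left out ...]
0.48 [273. 223.] [0.417 0.083] n 41 [[0.402, 0.084], [0.425, 0.092], [0.427, 0.071], [0.404, 0.064]]
weight 0.44 [335. 281.] [ 0.456 -0.196] n 629 [[0.395, -0.166], [0.524, -0.172], [0.515, -0.224], [0.388, -0.217]]
brush 0.61 [394. 317.] [ 0.538 -0.367] n 953 [[0.53, -0.301], [0.61, -0.358], [0.544, -0.435], [0.467, -0.381]]
brush 0.43 [322. 186.] [0.649 0.148] n 150 [[0.649, 0.175], [0.67, 0.18], [0.666, 0.106], [0.646, 0.102]]
clog_left 0.69 [272. 125.] [0.642 0.469] n 1255 [[0.513, 0.535], [0.771, 0.548], [0.735, 0.411], [0.491, 0.405]]
[[-1.47505132e-06  9.99999999e-01  3.53535231e-05]
 [ 1.00000000e+00  1.47454477e-06  1.43280902e-05]
 [ 1.43280380e-05  3.53535442e-05 -9.99999999e-01]]
```

View pics/a0.png

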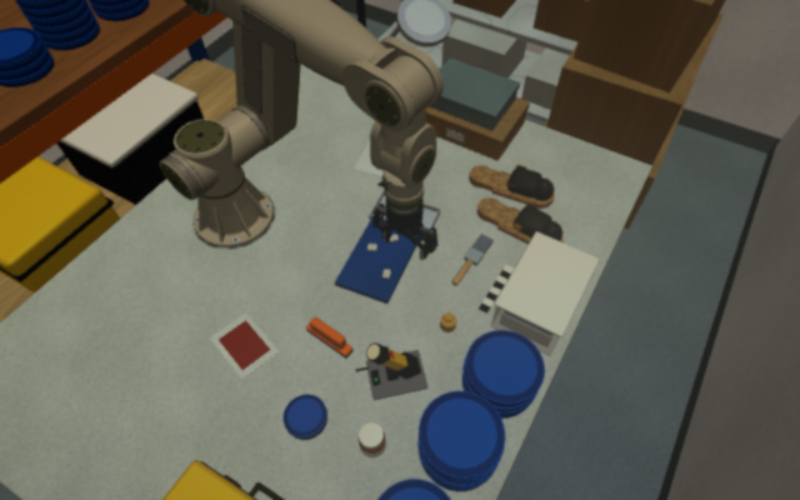

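View pics/a1.png

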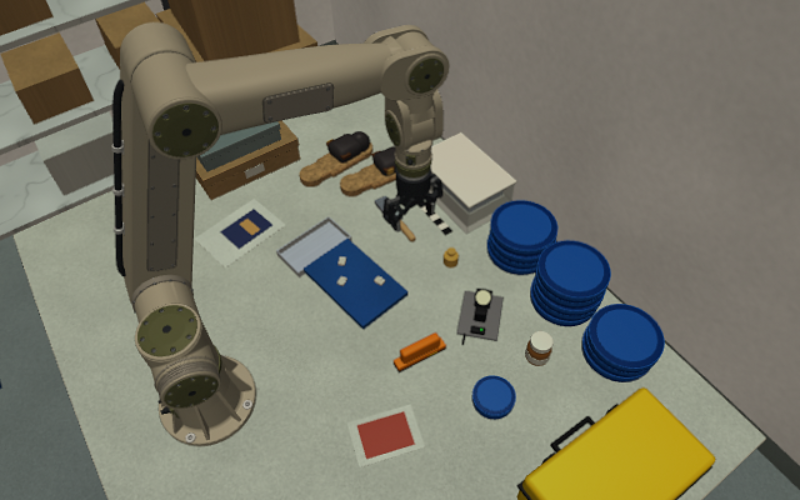

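Emit:
jog_arm --series "1 -0.025 -0.010 -0.02 0;1 -0.025 -0.010 -0.02 0;1 -0.025 -0.010 -0.02 0;1 -0.025 -0.010 -0.02 0;1 -0.025 -0.010 -0.02 0;1 -0.005 -0.01 0 0"

```text
time: 1.7
ee_pos: [0.5136, -0.1323, 0.3323]
tcp_rot: [[-0.008, 1.0, -0.005], [1.0, 0.008, 0.001], [0.001, -0.005, -1.0]]
contact_force: [0.4, -0.4, 0.6]
gripper_width: 0.0852
```

```bash
cat >> h.py <<'E'
from scipy.optimize import minimize
def boxpts(d):
    (a,b),(e,f),(g,h)=d
    return np.array([[x,y,z] for x in(a,b) for y in(e,f) for z in(g,h)],float)
def render(c,parts,p):
    m=np.zeros((400,640),np.uint8); co,s=np.cos(p[2]),np.sin(p[2])
    for P in parts:
        W=P.copy(); W[:,0]=p[0]+co*P[:,0]-s*P[:,1]; W[:,1]=p[1]+s*P[:,0]+co*P[:,1]
        cv2.fillConvexPoly(m,np.int32(np.round(cv2.convexHull(proj(c,W).astype(np.float32))*16)),1,shift=4)
    return m>0
def fit(views,parts,p0):
    S=np.array([.02,.02,.15])
    def f(q):
        p=p0+q*S; e=0
        for c,m in views:
            r=render(c,parts,p); e+=(r^m).sum()/m.sum()
        return e
    r=minimize(f,np.zeros(3),method='Nelder-Mead',options=dict(initial_simplex=np.vstack([np.zeros(3),np.eye(3)]),xatol=.01,fatol=1e-4))
    p=p0+r.x*S
    return p,r.fun
PANEL=[boxpts([(-.075,.075),(-.12,.12),(.012,.03)])]
BLOCK=[boxpts([(-.065,.065),(-.014,.014),(0,.02)]),boxpts([(-.05,.05),(-.012,.012),(.02,.06)])]
E
python3 - <<'E'
from h import *
import pickle
P=[]
for n in('scene','side','wrist'):
    c=cam(n);v={}
    for l in('panel','block','dock','torch','chip1','tray'):
        for o in vision.silhouettes(c,l)[:4]:
            if o['score']>.4: v.setdefault(l,[]).append((o['score'],o['pixel'],o['mask'])); print(n,l,round(o['score'],2),np.round(o['pixel']),onz(c,[o['pixel']],.035)[0].round(3),o['mask'].sum())
    P.append((c,v))
pickle.dump(P,open('p.pkl','wb'))
save(P[2][0],'w1.png'); save(P[1][0],'s1.png',(200,120,440,320),(800,667//1))
print(read_state()['ee_pos'])
E
```

```text
scene panel 0.66 [305. 211.] [0.468 0.054 0.035] 2368
scene block 0.9 [263. 268.] [ 0.47  -0.187  0.035] 519
scene dock 0.9 [317. 302.] [ 0.667 -0.197  0.035] 1168
scene torch 0.58 [306. 286.] [ 0.612 -0.169  0.035] 478
scene chip1 0.47 [310. 219.] [0.497 0.035 0.035] 31
scene tray 0.7 [325. 168.] [0.429 0.244 0.035] 1039
scene tray 0.66 [309. 282.] [ 0.612 -0.155  0.035] 443
side panel 0.58 [286. 228.] [0.445 0.052 0.035] 3003
side block 0.7 [338. 282.] [ 0.465 -0.196  0.035] 646
side dock 0.75 [382. 254.] [ 0.631 -0.196  0.035] 965
side dock 0.71 [363. 206.] [ 0.694 -0.018  0.035] 189
side chip1 0.57 [276. 223.] [0.428 0.085 0.035] 36
side chip1 0.43 [305. 222.] [0.506 0.038 0.035] 57
side tray 0.81 [248. 197.] [0.409 0.231 0.035] 1298
wrist panel 0.83 [281.  54.] [0.451 0.034 0.035] 11130
wrist block 0.94 [292. 200.] [ 0.463 -0.181  0.035] 1787
wrist dock 0.8 [399. 190.] [ 0.634 -0.161  0.035] 3635
wrist torch 0.59 [417. 224.] [ 0.668 -0.218  0.035] 1639
wrist chip1 0.85 [255.  12.] [0.416 0.087 0.035] 270
wrist chip1 0.71 [401. 195.] [ 0.639 -0.17   0.035] 3459
wrist chip1 0.57 [310.  59.] [0.493 0.028 0.035] 243
[ 0.51274151 -0.12880473  0.32874911]
```

View pics/w1.png

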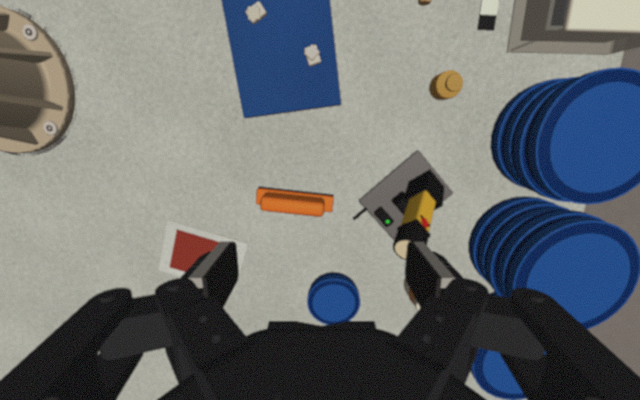

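```bash
cat >> h.py <<'E'
def tilt(P,a):
    a=np.radians(a);R=np.array([[np.cos(a),0,np.sin(a)],[0,1,0],[-np.sin(a),0,np.cos(a)]])
    return P@R.T+[-.035,0,.024]
cyl=np.array([[.02*np.cos(t),.02*np.sin(t),z] for t in np.linspace(0,6.2,16) for z in(.118,.15)])
FOOT=[boxpts([(-.065,.065),(-.05,.05),(0,.008)])]
SOCK=[tilt(boxpts([(-.02,.02),(-.019,.019),(-.01,.05)]),30)]
TORCH=[tilt(boxpts([(-.015,.015),(-.014,.014),(.0,.118)]),34),tilt(cyl,34)]
E
python3 - <<'E'
from h import *
import pickle
P=pickle.load(open('p.pkl','rb'))
def vw(l,idx): return [(P[i][0],P[i][1][l][0][2]) for i in idx]
res={}
for idx in([1],[2],[0,1],[1,2],[0,2]):
    if 0 not in idx and 2 not in idx or 1: 
        print(idx,'block',*fit(vw('block',idx),BLOCK,np.array([.46,-.19,0.])))
print('panel side',*fit(vw('panel',[1]),PANEL,np.array([.45,.055,.15])))
V=[]
for i in(0,1,2):
    v=P[i][1]; m=v['dock'][0][2].copy()
    if 'torch' in v: m|=v['torch'][0][2]
    V.append((P[i][0],m))
for idx in([0],[1],[2],[0,1,2]):
    print(idx,'dock',*fit([V[i] for i in idx],FOOT+SOCK+TORCH,np.array([.64,-.17,-2.44])))
p,_=fit(V,FOOT+SOCK+TORCH,np.array([.64,-.17,-2.44]))
for c,v in P[2:]:
    im=c['image'].copy()
    for parts,col in((FOOT,(255,0,0)),(SOCK,(0,255,0)),(TORCH,(255,255,255))):
        k=cv2.findContours(render(c,parts,p).astype(np.uint8),0,2)[0]; cv2.drawContours(im,k,-1,col,1)
    pb,_=fit(vw('block',[1,2]),BLOCK,np.array([.46,-.19,0.]));k=cv2.findContours(render(c,BLOCK,pb).astype(np.uint8),0,2)[0]; cv2.drawContours(im,k,-1,(0,0,255),1)
    cv2.imwrite('pics/w1b.png',cv2.resize(im[130:290,230:480,::-1],(800,512),interpolation=2))
E
```

```text
[1] block [ 0.46556391 -0.18542631 -0.04357157] 0.14705882352941177
[2] block [ 0.4654325  -0.18473793 -0.08793189] 0.10744264129826525
[0, 1] block [ 0.46740651 -0.18664559 -0.04761909] 0.3582472843107429
[1, 2] block [ 0.46455344 -0.18443235 -0.07841298] 0.2713621424772307
[0, 2] block [ 0.464455   -0.18500711 -0.09637508] 0.28508183163998607
panel side [0.44751775 0.0749595  0.13254253] 0.07026307026307026
[0] dock [ 0.65074654 -0.17871956 -2.39704762] 0.08534322820037106
[1] dock [ 0.6563035  -0.17615979 -2.39779047] 0.33575129533678755
[2] dock [ 0.6541692  -0.17976113 -2.39852338] 0.11586180568810842
[0, 1, 2] dock [ 0.65357722 -0.17894898 -2.41002644] 0.5636599178748822
```

View pics/w1b.png

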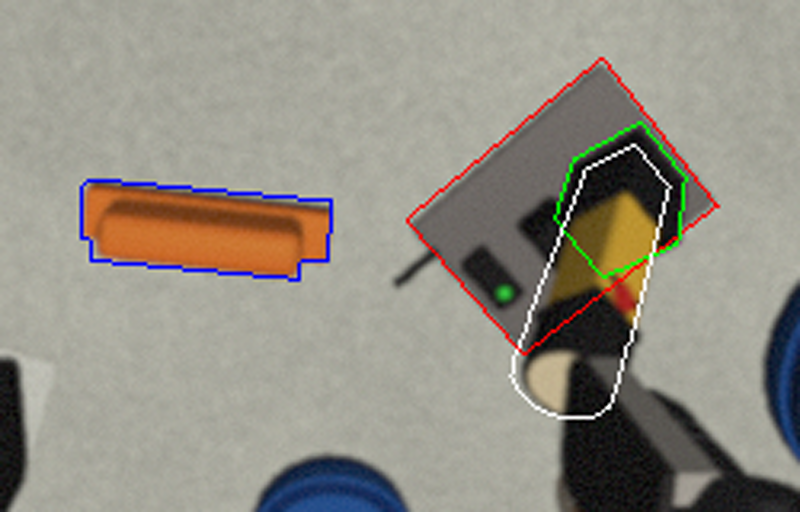

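Emit:
jog_arm --series "1 -0.028 -0.024 0.03 0;1 -0.028 -0.024 0.03 0;1 0 0 0.02 -7;1 0 0 0.02 -7;1 0 0 0.02 -7;1 0 0 0 -7;1 0 0 0 -7;1 0 0 0 -7"

```text
time: 3.42
ee_pos: [0.4661, -0.1842, 0.2087]
tcp_rot: [[-0.693, 0.721, -0.006], [0.721, 0.693, 0.002], [0.006, -0.003, -1.0]]
contact_force: [-0.3, -0.1, -0.8]
gripper_width: 0.0852
```

```bash
python3 -c "
from h import *
s=read_state();print(np.round(s['joint_pos'],1),s['ee_pos'].round(4),np.degrees(np.arctan2(s['tcp_rot'][1][0],s['tcp_rot'][0][0])),np.round(s['tcp_rot'],4))"
```

```text
[-30.7  10.6 -10.3  69.5  -0.1  15.4] [ 0.4661 -0.1842  0.2087] 133.85959044229628 [[-0.6929  0.721  -0.0058]
 [ 0.721   0.6929  0.0022]
 [ 0.0056 -0.0027 -1.    ]]
```

Emit:
jog_arm --series "1 0 0 0.02 -6.9;1 0 0 0.02 -6.9;1 0 0 0.02 -6.9;1 0 0 0.02 -6.9;1 0 0 0.02 -6.9;1 0 0 0.01 -6.6;1 0 0 0 0"

```text
time: 4.0
ee_pos: [0.4667, -0.1856, 0.096]
tcp_rot: [[-0.998, 0.056, -0.001], [0.056, 0.998, -0.001], [0.001, -0.001, -1.0]]
contact_force: [-1.5, 0.4, 0.3]
gripper_width: 0.0853
```

```bash
python3 -c "
from h import *
s=read_state();print(np.round(s['joint_pos'],1),s['ee_pos'].round(4),np.degrees(np.arctan2(s['tcp_rot'][1][0],s['tcp_rot'][0][0])),np.round(s['tcp_rot'],4))
import pickle
P=pickle.load(open('p.pkl','rb'))
for i in(1,2):
  for o in P[i][1]['chip1']: print(i,onz(P[i][0],[o[1]],.035)[0].round(3))
c=cam('side')
for o in vision.silhouettes(c,'chip1')[:6]: print(o['score'],o['pixel'],onz(c,[o['pixel']],.035)[0].round(3))
print(onz(c,[[274,209],[272,225],[303,225]],.035).round(3))
"
```

```text
[-30.8  14.9 -21.4  53.8  -0.1 -27.6] [ 0.4667 -0.1856  0.096 ] 176.7861710845782 [[-9.984e-01  5.610e-02 -1.300e-03]
 [ 5.610e-02  9.984e-01 -5.000e-04]
 [ 1.200e-03 -6.000e-04 -1.000e+00]]
1 [0.428 0.085 0.035]
1 [0.506 0.038 0.035]
2 [0.416 0.087 0.035]
2 [ 0.639 -0.17   0.035]
2 [0.493 0.028 0.035]
[[0.452 0.138 0.035]
 [0.413 0.087 0.035]
 [0.494 0.031 0.035]]
```

Emit:
jog_arm --series "1 0 0 0.025 1.8;1 0 0 0.025 0;1 0 0 0.02 0;0 0 0 0 0;0 0 0 0 0;0 0 0 0 0;0 0 0 0 0;0 0 0 0 0;0 0 0 0 0"

```text
time: 4.85
ee_pos: [0.4772, -0.1917, 0.0389]
tcp_rot: [[-0.993, 0.114, 0.019], [0.113, 0.993, -0.012], [-0.021, -0.01, -1.0]]
contact_force: [0.5, -0.1, -1.5]
gripper_width: 0.0226
```

```bash
python3 -c "
from h import *
s=read_state();print({k:np.round(v,4) for k,v in s.items()})
c=cam('wrist'); save(c,'w2.png')
c=cam('side'); save(c,'s2.png',(260,200,420,330),(800,650))
a=cv2.imread('pics/w2.png');b=cv2.resize(cv2.imread('pics/s2.png'),(492,400));cv2.imwrite('pics/c2.png',cv2.resize(np.hstack([a,b]),(800,283)))
"
```

```text
{'time': np.float64(4.85), 'joint_pos': array([-3.08134e+01,  1.85844e+01, -2.55381e+01,  4.45606e+01,
       -3.60000e-02, -2.42982e+01]), 'joint_velocities': array([ 0.0759, -0.7749,  0.8056,  0.812 ,  0.0277,  0.2331]), 'effort': array([ 1.66000e-02, -4.40374e+01,  2.49902e+01, -1.75100e-01,
        6.80000e-03,  9.00000e-04]), 'ee_pos': array([ 0.4772, -0.1917,  0.0389]), 'tcp_rot': array([[-0.9933,  0.1136,  0.0194],
       [ 0.1133,  0.9935, -0.0123],
       [-0.0207, -0.01  , -0.9997]]), 'contact_force': array([ 0.4832, -0.0969, -1.4755]), 'torque': array([-0.0196, -0.0591,  0.0648]), 'gripper_width': np.float64(0.0226)}
```

View pics/c2.png

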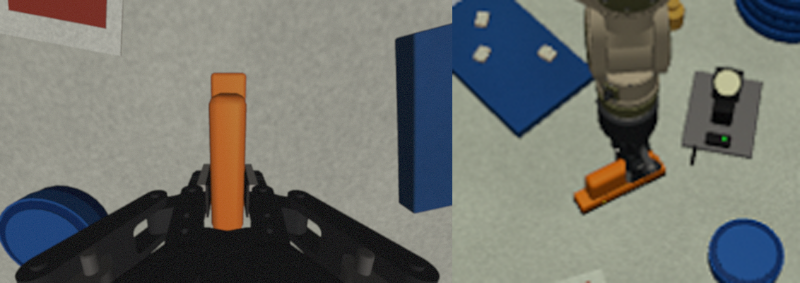

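Emit:
jog_arm --series "1 0 0 0 0;1 0 0 0 0;1 0 0 0 0;1 0 0 0 0"

```text
time: 5.28
ee_pos: [0.4775, -0.192, 0.0395]
tcp_rot: [[-0.993, 0.114, 0.02], [0.113, 0.993, -0.013], [-0.022, -0.011, -1.0]]
contact_force: [0.4, -0.2, -0.0]
gripper_width: 0.0703
```

Emit:
jog_arm --series "1 0 0 0.005 0"

```text
time: 5.37
ee_pos: [0.4783, -0.1925, 0.0352]
tcp_rot: [[-0.993, 0.114, 0.022], [0.113, 0.993, -0.014], [-0.023, -0.012, -1.0]]
contact_force: [0.3, -0.7, -0.4]
gripper_width: 0.0815
```

Emit:
jog_arm --series "1 0.010 0 0 0"

```text
time: 5.45
ee_pos: [0.4695, -0.1918, 0.0345]
tcp_rot: [[-0.993, 0.113, 0.023], [0.113, 0.993, -0.015], [-0.025, -0.012, -1.0]]
contact_force: [0.8, -1.4, 0.2]
gripper_width: 0.0851
```

Emit:
jog_arm --series "1 0 0 0 0"

```text
time: 5.53
ee_pos: [0.4671, -0.1908, 0.0337]
tcp_rot: [[-0.993, 0.113, 0.02], [0.113, 0.993, -0.013], [-0.022, -0.011, -1.0]]
contact_force: [0.2, 0.4, -0.3]
gripper_width: 0.0855
```

Emit:
jog_arm --series "1 0.001 0 0.004 0;1 0 0 0.004 0;1 0 0 0 0;0 0 0 0 0;0 0 0 0 0;0 0 0 0 0;0 0 0 0 0;0 0 0 0 0;0 0 0 0 0;0 0 0 0 0"

```text
time: 6.37
ee_pos: [0.4655, -0.1906, 0.0245]
tcp_rot: [[-0.993, 0.114, 0.02], [0.114, 0.993, -0.013], [-0.021, -0.01, -1.0]]
contact_force: [-0.8, -0.3, -1.1]
gripper_width: 0.0233
```

Emit:
jog_arm --series "0 0 0 -0.006 0;0 0 0 -0.012 -3;0 0 0 -0.016 -4;0 0 0 -0.016 -4;0 0 0 -0.014 -3;0 0 0 -0.010 0;0 0 0 -0.005 0;0 0 0 0 0"

```text
time: 7.03
ee_pos: [0.4612, -0.1881, 0.1067]
tcp_rot: [[-0.99, -0.142, 0.014], [-0.142, 0.99, -0.01], [-0.013, -0.011, -1.0]]
contact_force: [1.5, -0.0, -1.8]
gripper_width: 0.0231
```

```bash
cat >> h.py <<'E'
def st():
    s=read_state();R=s['tcp_rot'];print('t',round(float(s['time']),2),'p',s['ee_pos'].round(4),'yaw',round(np.degrees(np.arctan2(R[1][0],R[0][0])),1),'z',np.round(R[:,2],3),'w',round(float(s['gripper_width']),4),'F',np.round(s['contact_force'],1),'q',np.round(s['joint_pos'],1)); return s
def go(X,yaw=None):
    s=read_state();R=s['tcp_rot']
    print('tool shift',(R.T@(np.array(X)-s['ee_pos'])).round(4))
E
python3 -c "
from h import *
import pickle
st();go([.4607,-.0241,.09])
P=pickle.load(open('p.pkl','rb'));c=P[2][0]
print(onz(c,[[245,117],[340,104]],.03).round(4))
p=np.array([.4475,.075,.1325]);co,s=np.cos(p[2]),np.sin(p[2])
print([(p[0]+co*x-s*y,p[1]+s*x+co*y) for x,y in((-.075,-.12),(.075,-.12))])
"
```

```text
t 7.03 p [ 0.4612 -0.1881  0.1067] yaw -171.8 z [ 0.014 -0.01  -1.   ] w 0.0231 F [ 1.5 -0.  -1.8] q [-31.4  13.1 -22.1  53.8  -0.  -39.6]
tool shift [-0.0226  0.1625  0.0151]
[[ 0.3933 -0.0527  0.03  ]
 [ 0.537  -0.0324  0.03  ]]
[(np.float64(0.3890109135048474), np.float64(-0.05385661318288075)), (np.float64(0.537696120014826), np.float64(-0.034039717233084923))]
```

Emit:
jog_arm --series "0 -0.002 0.010 0 0;0 -0.004 0.02 0 0;0 -0.005 0.03 0 0;0 -0.005 0.03 0 0;0 -0.005 0.03 0 0;0 -0.003 0.02 0 0;0 -0.001 0.014 0 0;0 0 0.008 0 0;0 0 0 0 0"

```text
time: 7.78
ee_pos: [0.4583, -0.0131, 0.099]
tcp_rot: [[-0.991, -0.137, 0.005], [-0.137, 0.991, -0.006], [-0.004, -0.007, -1.0]]
contact_force: [-0.1, -0.6, -1.7]
gripper_width: 0.0234
```

```bash
python3 -c "
from h import *
st();go([.4627,-.0238,.0575])
c=cam('side'); save(c,'s3.png',(220,150,380,300),(800,750))
o=vision.silhouettes(c,'block')
print(o[0]['score'],o[0]['pixel'])
im=cv2.resize(cv2.imread('pics/s3.png'),(600,562));cv2.imwrite('pics/s3.png',im)
"
```

```text
t 7.78 p [ 0.4583 -0.0131  0.099 ] yaw -172.1 z [ 0.005 -0.006 -1.   ] w 0.0234 F [-0.1 -0.6 -1.7] q [-11.5  10.  -27.4  52.3  -0.3 -19.4]
tool shift [-0.0027 -0.0109  0.0416]
0.93 [293.2, 233.3]
```

View pics/s3.png

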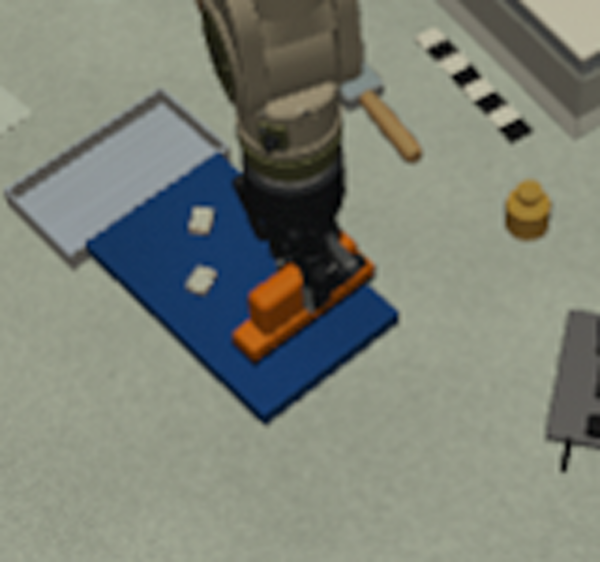

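Emit:
jog_arm --series "0 -0.001 -0.005 0.005 0;0 -0.002 -0.006 0.010 0;0 0 0 0.010 0;0 0 0 0.008 0;0 0 0 0.005 0;0 0 0 0.003 0;0 0 0 0 0"

```text
time: 8.47
ee_pos: [0.4662, -0.0329, 0.0544]
tcp_rot: [[-0.992, -0.127, 0.008], [-0.127, 0.992, -0.008], [-0.007, -0.009, -1.0]]
contact_force: [-3.1, 3.6, 11.0]
gripper_width: 0.0234
```

```bash
python3 -c "
from h import *
st();go([.4627,-.0238,.0555])
"
```

```text
t 8.47 p [ 0.4662 -0.0329  0.0544] yaw -172.7 z [ 0.008 -0.008 -1.   ] w 0.0234 F [-3.1  3.6 11. ] q [-13.7  13.6 -30.1  45.8  -0.3 -21. ]
tool shift [ 0.0023  0.0094 -0.0012]
```

Emit:
jog_arm --series "0 0.001 0.003 -0.0005 0;0 0.001 0.006 0 0;0 0 0.009 0 0;0 0 0.010 0 0;0 0 0.010 0 0;0 0 0.010 0 0;0 0 0.010 0 0;0 0 0.010 0 0;0 0 0.010 0 0;0 0 0.010 0 0"

```text
time: 9.3
ee_pos: [0.4536, 0.0604, 0.0545]
tcp_rot: [[-0.992, -0.124, 0.012], [-0.124, 0.992, -0.01], [-0.01, -0.011, -1.0]]
contact_force: [0.4, -0.4, 0.3]
gripper_width: 0.0232
```

```bash
cat >> h.py <<'E'
def pan():
    p=read_state()['ee_pos'];d=p[:2]-[.4475,.075];co,s=np.cos(.1325),np.sin(.1325);print('panel xy',round(co*d[0]+s*d[1],4),round(-s*d[0]+co*d[1],4),'z',p[2].round(4))
E
python3 -c "
from h import *
st();pan()
"
```

```text
t 9.3 p [0.4536 0.0604 0.0545] yaw -172.9 z [ 0.012 -0.01  -1.   ] w 0.0232 F [ 0.4 -0.4  0.3] q [ -2.1  12.5 -31.4  45.4  -0.5  -9.2]
panel xy 0.0041 -0.0152 z 0.0545
```

Emit:
jog_arm --series "0 0 0.009 0 0;0 0 0.010 0 0;0 0 0.010 0 0;0 0 0.010 0 0;0 0 0.010 0 0;0 0 0.010 0 0;0 0 0.010 0 0;0 0 0.010 0 0;0 0 0.009 0 0;0 0 0.006 0 0"

```text
time: 10.13
ee_pos: [0.4403, 0.165, 0.0545]
tcp_rot: [[-0.992, -0.129, 0.014], [-0.129, 0.992, -0.014], [-0.012, -0.015, -1.0]]
contact_force: [-0.1, -2.7, 2.5]
gripper_width: 0.0234
```

```bash
python3 -c "
from h import *
st();pan()
c=cam('side'); save(c,'s4.png',(200,130,360,280),(600,562))
"
```

```text
t 10.13 p [0.4403 0.165  0.0545] yaw -172.6 z [ 0.014 -0.014 -1.   ] w 0.0234 F [-0.1 -2.7  2.5] q [ 11.3  13.8 -29.7  45.8  -0.9   3.9]
panel xy 0.0047 0.0902 z 0.0545
```

View pics/s4.png

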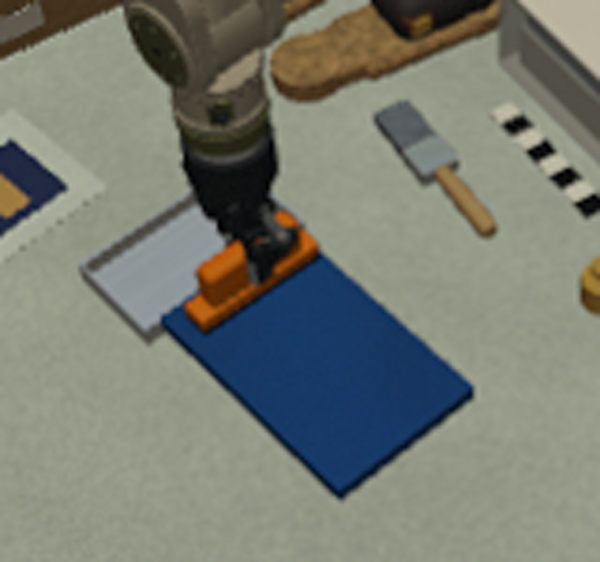

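Emit:
jog_arm --series "0 0 0.006 -0.0004 0;0 0 0.007 0 0;0 0 0.007 0 0;0 0 0.007 0 0;0 0 0.007 0 0;0 0 0.006 0 0;0 0 0.003 0 0;0 0 0 0 0"

```text
time: 10.85
ee_pos: [0.4333, 0.2131, 0.0536]
tcp_rot: [[-0.992, -0.129, 0.012], [-0.129, 0.992, -0.012], [-0.011, -0.014, -1.0]]
contact_force: [-0.3, 0.1, -1.2]
gripper_width: 0.0237
```

```bash
python3 -c "
from h import *
st();pan()
for n in('scene','side','wrist'):
  c=cam(n)
  for o in vision.silhouettes(c,'chip1')[:5]:
    if o['score']>.3: print(n,round(o['score'],2),np.round(o['pixel']),onz(c,[o['pixel']],.01)[0].round(3),o['mask'].sum())
  save(c,n+'5.png')
"
```

```text
t 10.85 p [0.4333 0.2131 0.0536] yaw -172.6 z [ 0.012 -0.012 -1.   ] w 0.0237 F [-0.3  0.1 -1.2] q [ 17.2  15.2 -27.9  46.4  -0.9   9.8]
panel xy 0.0041 0.1388 z 0.0536
wrist 0.61 [354. 176.] [0.4   0.228 0.01 ] 127
```

Emit:
jog_arm --series "0 0 0 -0.006 0;0 0 0 -0.012 0;0 0 -0.005 -0.015 0;0 0 -0.015 -0.015 0;0 0 -0.025 -0.012 0;0 0 -0.03 -0.006 0;0 0 -0.035 0 0;0 0 -0.035 0 0;0 0 -0.035 0 0;0 0 -0.035 0 0"

```text
time: 11.98
ee_pos: [0.4612, -0.0045, 0.1302]
tcp_rot: [[-0.99, -0.138, 0.016], [-0.138, 0.99, -0.011], [-0.015, -0.014, -1.0]]
contact_force: [0.7, 0.2, -1.6]
gripper_width: 0.0233
```

```bash
python3 -c "
from h import *
st();pan();go([.466,-.19,.1])
a=cam('side'); b=cam('scene')
A=cv2.resize(a['image'][130:270,190:330],(400,400),interpolation=2);B=cv2.resize(b['image'][110:250,240:380],(400,400),interpolation=2)
cv2.imwrite('pics/t6.png',np.hstack([A,B])[:,:,::-1])
"
```

```text
t 11.98 p [ 0.4612 -0.0045  0.1302] yaw -172.1 z [ 0.016 -0.011 -1.   ] w 0.0233 F [ 0.7  0.2 -1.6] q [-10.2   8.1 -24.9  56.1  -0.5 -18.2]
panel xy 0.0031 -0.0806 z 0.1302
tool shift [ 0.0213 -0.1839  0.0324]
```

View pics/t6.png

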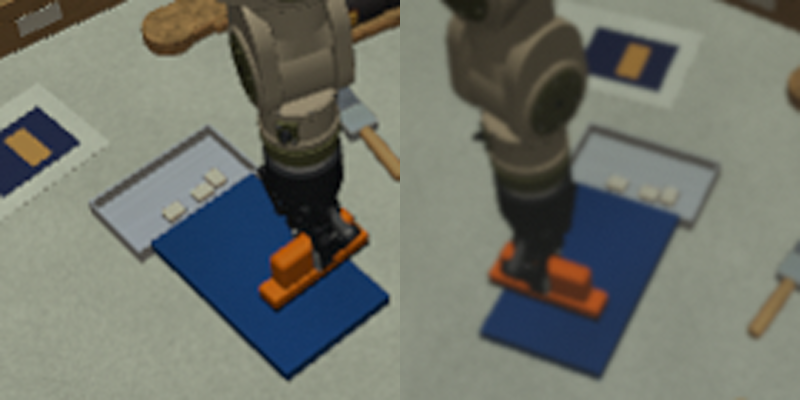

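Emit:
jog_arm --series "0 0.004 -0.030 0.002 0;0 0.004 -0.03 0.004 0;0 0.003 -0.03 0.005 0;0 0.003 -0.03 0.005 0;0 0.002 -0.025 0.004 0;0 0.001 -0.012 0.004 0;0 0 -0.003 0.002 0;0 0 0 0 0"

```text
time: 12.75
ee_pos: [0.4675, -0.1739, 0.1084]
tcp_rot: [[-0.991, -0.129, 0.022], [-0.129, 0.992, -0.011], [-0.02, -0.014, -1.0]]
contact_force: [-0.2, 0.7, -1.4]
gripper_width: 0.0233
```

```bash
python3 -c "
from h import *
st();go([.466,-.19,.025])
"
```

```text
t 12.75 p [ 0.4675 -0.1739  0.1084] yaw -172.6 z [ 0.022 -0.011 -1.   ] w 0.0233 F [-0.2  0.7 -1.4] q [-29.7  12.8 -22.3  53.5   0.1 -37.1]
tool shift [ 0.0052 -0.0147  0.0835]
```

Emit:
jog_arm --series "0 0.001 -0.005 0.006 3;0 0.002 -0.005 0.010 4;0 0 0 0.013 3;0 0 0 0.013 2;0 0 0 0.012 0;0 0 0 0.010 0;0 0 0 0.006 0;0 0 0 0.004 0;0 0 0 0.002 0;0 0 0 0 0"

```text
time: 13.58
ee_pos: [0.4678, -0.1718, 0.0315]
tcp_rot: [[-0.997, 0.078, 0.022], [0.077, 0.997, -0.005], [-0.022, -0.003, -1.0]]
contact_force: [0.6, -0.8, -1.9]
gripper_width: 0.0231
```

```bash
python3 -c "
from h import *
st();go([.466,-.19,.025])
"
```

```text
t 13.58 p [ 0.4678 -0.1718  0.0315] yaw 175.6 z [ 0.022 -0.005 -1.   ] w 0.0231 F [ 0.6 -0.8 -1.9] q [-29.6  17.6 -28.2  42.9   0.4 -25.2]
tool shift [ 0.0006 -0.0183  0.0066]
```

Emit:
jog_arm --series "0 0 0 0.003 0;0 0 0 0.003 0;0 0 0 0.002 0;0 0 0 0 0"

```text
time: 13.92
ee_pos: [0.4695, -0.1722, 0.0249]
tcp_rot: [[-0.997, 0.077, 0.025], [0.077, 0.997, -0.006], [-0.025, -0.004, -1.0]]
contact_force: [-1.5, -0.1, 2.1]
gripper_width: 0.0238
```

Emit:
jog_arm --series "1 0 0 0 0;1 0 0 0 0;1 0 0 0 0;1 0 0 0 0;1 0 0 -0.006 0;1 0 0 -0.015 0;1 0 0 -0.02 0;1 0 0 -0.025 0;1 0 0 -0.03 0;1 0 0 -0.03 0"

```text
time: 14.75
ee_pos: [0.4624, -0.1701, 0.1515]
tcp_rot: [[-0.997, 0.079, 0.015], [0.079, 0.997, -0.001], [-0.015, 0.0, -1.0]]
contact_force: [-0.3, -1.0, 0.7]
gripper_width: 0.0857
```

```bash
python3 -c "
from h import *
st();c=cam('wrist');print(np.round(c['mount'],3))
for n in('side','wrist'):
  c=cam(n);o=vision.silhouettes(c,'block')
  if o: print(n,o[0]['score'],fit([(c,o[0]['mask'])],BLOCK,np.array([.468,-.172,-.07])))
p=np.array([.6536,-.179]);d=np.array([np.cos(-2.4),np.sin(-2.4)])
print(p-.035*d,p+(.042-.035)*d)
"
```

```text
t 14.75 p [ 0.4624 -0.1701  0.1515] yaw 175.5 z [ 0.015 -0.001 -1.   ] w 0.0857 F [-0.3 -1.   0.7] q [-29.8  10.5 -18.6  60.1   0.4 -25.3]
[[ 0.001 -0.966 -0.259  0.065]
 [ 1.     0.001  0.001 -0.001]
 [-0.    -0.259  0.966 -0.143]
 [ 0.     0.     0.     1.   ]]
side 0.66 (array([ 0.4660622 , -0.17258578, -0.02025881]), np.float64(0.20922570016474465))
wrist 0.83 (array([ 0.46974202, -0.17317598, -0.09171707]), np.float64(0.06878612716763005))
[ 0.67940878 -0.15535879] [ 0.64843824 -0.18372824]
```

Emit:
jog_arm --series "1 -0.010 0 -0.03 0;1 -0.015 0 -0.03 0;1 -0.02 0 -0.025 0;1 -0.025 0 -0.012 0;1 -0.03 0 -0.004 0;1 -0.03 0 0 0;1 -0.025 0 0 0;1 -0.018 0 0 0;1 -0.008 0 0 0;1 0 0 0 0"

```text
time: 15.83
ee_pos: [0.6391, -0.1798, 0.2346]
tcp_rot: [[-0.997, 0.081, -0.016], [0.08, 0.997, 0.014], [0.017, 0.013, -1.0]]
contact_force: [0.2, -0.1, -0.7]
gripper_width: 0.0854
```

Emit:
jog_arm --series "1 0 0 0 -4;1 0 0 0 -7;1 0 0 0 -7;1 0 0 0 -7;1 0 0 0 -7;1 0 0 0 -7;1 0 0 0 -5;1 0 0 0 -2;1 0 0 0 0"

```text
time: 16.58
ee_pos: [0.6285, -0.177, 0.2178]
tcp_rot: [[-0.731, -0.681, -0.045], [-0.683, 0.73, 0.026], [0.015, 0.05, -0.999]]
contact_force: [0.3, -0.5, -0.2]
gripper_width: 0.0854
```

```bash
python3 -c "
from h import *
s=st();go([.6484,-.1837,.17])
c=cam('wrist');o=vision.silhouettes(c,'dock');t=vision.silhouettes(c,'torch')
print([(x['score'],x['mask'].sum()) for x in o+t])
m=o[0]['mask']|t[0]['mask']
p,e=fit([(c,m)],FOOT+SOCK+TORCH,np.array([.6536,-.179,-2.40]));print(p,e)
im=c['image'].copy()
for parts,col in((FOOT,(255,0,0)),(SOCK,(0,255,0)),(TORCH,(255,0,255))):
  k=cv2.findContours(render(c,parts,[.6536,-.179,-2.4]).astype(np.uint8),0,2)[0]; cv2.drawContours(im,k,-1,col,1)
cv2.imwrite('pics/w7.png',im[:,:,::-1])
"
```

```text
t 16.58 p [ 0.6285 -0.177   0.2178] yaw -136.9 z [-0.045  0.026 -0.999] w 0.0854 F [ 0.3 -0.5 -0.2] q [-22.9  29.8  18.6  81.7   0.4 -66. ]
tool shift [-0.0107 -0.0209  0.0467]
[(0.76, np.int64(4764)), (0.95, np.int64(3023)), (0.49, np.int64(152))]
[ 0.652551   -0.18029639 -2.39102179] 0.048982765323312166
```

View pics/w7.png

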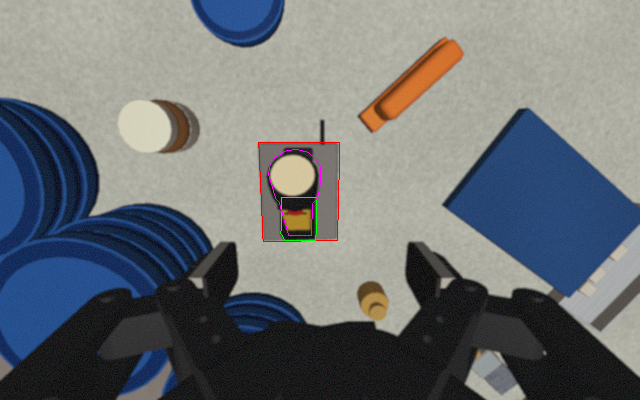

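Emit:
jog_arm --series "1 -0.003 -0.006 0.008 0;1 -0.003 -0.007 0.012 0;1 -0.003 -0.006 0.012 0;1 0 -0.002 0.008 0;1 0 0 0.003 0;1 0 0 0 0"

```text
time: 17.23
ee_pos: [0.6496, -0.1862, 0.1675]
tcp_rot: [[-0.734, -0.678, -0.046], [-0.679, 0.734, 0.026], [0.016, 0.05, -0.999]]
contact_force: [-0.2, 1.2, -0.8]
gripper_width: 0.0855
```

```bash
python3 -c "
from h import *
s=st();go([.6475,-.185,.13])
"
```

```text
t 17.23 p [ 0.6496 -0.1862  0.1675] yaw -137.2 z [-0.046  0.026 -0.999] w 0.0855 F [-0.2  1.2 -0.8] q [-23.   33.3  17.4  77.1   0.4 -65.7]
tool shift [0.0002 0.0004 0.0376]
```

Emit:
jog_arm --series "1 0 0 0.02 0;1 0 0 0.02 0;1 0 0 0.010 0;1 0 0 0 0;1 0 0 0 0"

```text
time: 17.65
ee_pos: [0.6471, -0.1848, 0.1155]
tcp_rot: [[-0.734, -0.677, -0.046], [-0.679, 0.734, 0.026], [0.016, 0.051, -0.999]]
contact_force: [-0.0, -0.5, -0.1]
gripper_width: 0.0852
```

```bash
python3 -c "
from h import *
s=st();go([.6475,-.185,.091])
"
```

```text
t 17.65 p [ 0.6471 -0.1848  0.1155] yaw -137.3 z [-0.046  0.026 -0.999] w 0.0852 F [-0.  -0.5 -0.1] q [-22.9  34.3  11.6  70.4   0.4 -65.7]
tool shift [-0.0006 -0.0017  0.0245]
```

Emit:
jog_arm --series "1 0 -0.001 0.006 0;1 0 -0.001 0.006 0;1 0 0 0.005 0;1 0 0 0.004 0;1 0 0 0.001 0;1 0 0 0 0"

```text
time: 18.15
ee_pos: [0.6496, -0.1867, 0.0953]
tcp_rot: [[-0.734, -0.677, -0.041], [-0.678, 0.734, 0.024], [0.014, 0.046, -0.999]]
contact_force: [1.3, -0.2, -0.3]
gripper_width: 0.0852
```

```bash
python3 -c "
from h import *
s=st();go([.6475,-.185,.091])
c=cam('wrist');cv2.imwrite('pics/w8.png',cv2.resize(c['image'][100:400,160:480,::-1],(640,600),interpolation=2))
"
```

```text
t 18.15 p [ 0.6496 -0.1867  0.0953] yaw -137.3 z [-0.041  0.024 -0.999] w 0.0852 F [ 1.3 -0.2 -0.3] q [-23.   35.   10.   67.7   0.4 -65.7]
tool shift [0.0003 0.0025 0.0045]
```

View pics/w8.png

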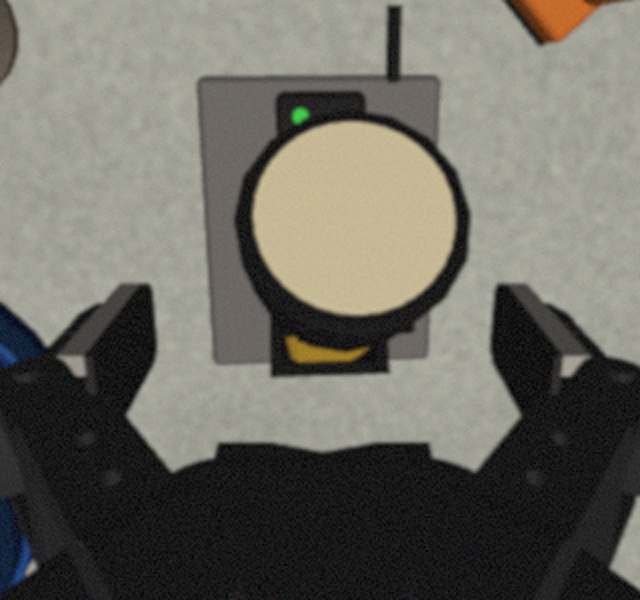

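Emit:
jog_arm --series "1 0 0.002 0.003 0;1 0 0.001 0.001 0;0 0 0 0 0;0 0 0 0 0;0 0 0 0 0;0 0 0 0 0;0 0 0 0 0;0 0 0 0 0;0 0 0 0 0"

```text
time: 18.95
ee_pos: [0.648, -0.1847, 0.0927]
tcp_rot: [[-0.734, -0.678, -0.039], [-0.679, 0.734, 0.023], [0.013, 0.043, -0.999]]
contact_force: [0.5, -0.3, -1.6]
gripper_width: 0.0273
```

```bash
python3 -c "
from h import *
s=st();go([.6475,-.185,.091])
"
```

```text
t 18.95 p [ 0.648  -0.1847  0.0927] yaw -137.3 z [-0.039  0.023 -0.999] w 0.0273 F [ 0.5 -0.3 -1.6] q [-22.9  34.7   9.1  67.    0.3 -65.6]
tool shift [0.0006 0.     0.0017]
```

Emit:
jog_arm --series "0 0.0015 0.0001 -0.0025 0;0 0.003 0.0002 -0.005 0;0 0.003 0.0002 -0.005 0;0 0.003 0.0002 -0.005 0;0 0.003 0.0002 -0.005 0"

```text
time: 19.37
ee_pos: [0.6373, -0.1938, 0.1151]
tcp_rot: [[-0.734, -0.678, -0.041], [-0.679, 0.734, 0.024], [0.014, 0.045, -0.999]]
contact_force: [0.0, -0.4, -0.9]
gripper_width: 0.0269
```

Emit:
jog_arm --series "0 0.003 0.0002 -0.005 0;0 0.004 0.0002 -0.007 0;0 0.004 0.0002 -0.007 0;0 0.004 0.0002 -0.007 0;0 0.004 0.0002 -0.007 0;0 0.003 0.0002 -0.006 0;0 0.001 0 -0.003 0;0 0 0 0 0"

```text
time: 20.03
ee_pos: [0.6188, -0.2127, 0.1656]
tcp_rot: [[-0.735, -0.677, -0.038], [-0.678, 0.735, 0.022], [0.013, 0.042, -0.999]]
contact_force: [0.0, -0.6, -1.4]
gripper_width: 0.0272
```

```bash
python3 -c "
from h import *
s=st()
for n in('scene','side'):
  c=cam(n)
  for o in vision.silhouettes(c,'torch')[:2]: print(n,o['score'],o['pixel'],o['mask'].sum(),onz(c,[o['pixel']],.19)[0].round(3))
  save(c,n+'9.png')
  p=np.int32(proj(c,[s['ee_pos']])[0]);im=c['image'][p[1]-60:p[1]+60,p[0]-60:p[0]+60,::-1];cv2.imwrite(n+'_c.png',cv2.resize(im,(400,400),interpolation=2))
cv2.imwrite('pics/x9.png',np.hstack([cv2.imread('scene_c.png'),cv2.imread('side_c.png')]))
"
```

```text
t 20.03 p [ 0.6188 -0.2127  0.1656] yaw -137.3 z [-0.038  0.022 -0.999] w 0.0272 F [ 0.  -0.6 -1.4] q [-26.1  30.4  12.3  74.4   0.2 -68.7]
scene 0.58 [289.4, 279.5] 348 [ 0.609 -0.233  0.19 ]
side 0.53 [384.0, 233.8] 157 [ 0.603 -0.218  0.19 ]
side 0.51 [363.1, 206.6] 163 [ 0.614 -0.11   0.19 ]
```

View pics/x9.png

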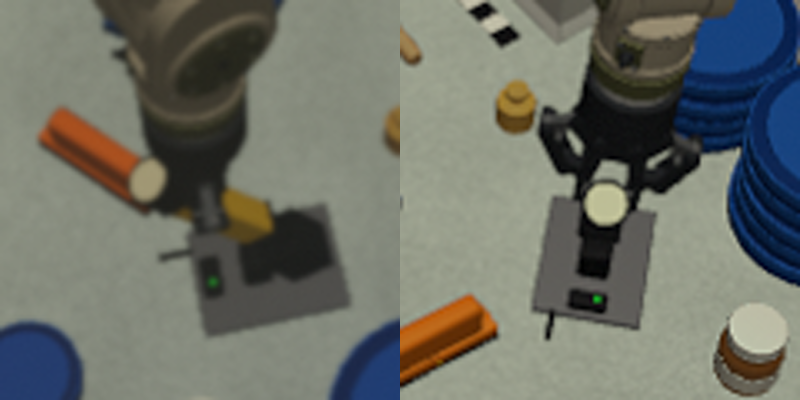

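Emit:
jog_arm --series "0 0 0.0003 -0.006 0;0 0 0.0003 -0.008 0;0 -0.006 0 -0.004 0;0 -0.012 0 0 0;0 -0.013 0 0 0;0 -0.012 0 0 0;0 -0.006 0 0 0;0 -0.002 0 0 0;0 0 0 0 0"

```text
time: 20.98
ee_pos: [0.6609, -0.1717, 0.1816]
tcp_rot: [[-0.733, -0.679, -0.041], [-0.68, 0.733, 0.025], [0.013, 0.047, -0.999]]
contact_force: [-0.3, -0.5, -1.1]
gripper_width: 0.027
```

```bash
cat >> h.py <<'E'
D=np.array([-.7315,-.6818]);B0=np.array([.6782,-.1564])
def hz():
    s=st();r=s['ee_pos'][:2]-B0;print('h %.4f lat %.4f z %.4f'%(r@D,r@[.6818,-.7315],s['ee_pos'][2]))
def goh(h,z): go([*(B0+h*D),z])
E
python3 -c "
from h import *
hz();goh(.0276,.145)"
```

```text
t 20.98 p [ 0.6609 -0.1717  0.1816] yaw -137.2 z [-0.041  0.025 -0.999] w 0.027 F [-0.3 -0.5 -1.1] q [-21.5  33.7  20.1  79.1   0.5 -64.3]
h 0.0230 lat -0.0006 z 0.1816
tool shift [ 0.0041 -0.0023  0.0366]
```

Emit:
jog_arm --series "0 0.001 0 0.005 0;0 0.001 -0.001 0.007 0;0 0.001 -0.001 0.007 0;0 0.001 0 0.006 0;0 0 0 0.003 0;0 0 0 0 0"

```text
time: 21.48
ee_pos: [0.6562, -0.1762, 0.1491]
tcp_rot: [[-0.734, -0.678, -0.045], [-0.679, 0.734, 0.026], [0.015, 0.049, -0.999]]
contact_force: [0.3, -0.3, -0.7]
gripper_width: 0.0274
```

```bash
python3 -c "
from h import *
hz();goh(.0276,.141)"
```

```text
t 21.48 p [ 0.6562 -0.1762  0.1491] yaw -137.2 z [-0.045  0.026 -0.999] w 0.0274 F [ 0.3 -0.3 -0.7] q [-22.   34.   16.   74.9   0.4 -64.7]
h 0.0296 lat -0.0006 z 0.1491
tool shift [-0.0021 -0.001   0.008 ]
```

Emit:
jog_arm --series "0 -0.001 0 0.003 0;0 -0.001 0 0.003 0;0 0 0 0.003 0;0 0 0 0.003 0;0 0 0 0 0"

```text
time: 21.9
ee_pos: [0.6584, -0.1744, 0.1373]
tcp_rot: [[-0.735, -0.677, -0.04], [-0.678, 0.734, 0.027], [0.011, 0.047, -0.999]]
contact_force: [-0.5, 0.6, -0.8]
gripper_width: 0.0272
```

```bash
python3 -c "
from h import *
hz()"
```

```text
t 21.9 p [ 0.6584 -0.1744  0.1373] yaw -137.3 z [-0.04   0.027 -0.999] w 0.0272 F [-0.5  0.6 -0.8] q [-21.8  34.3  14.9  73.3   0.6 -64.6]
h 0.0268 lat -0.0003 z 0.1373
```

Emit:
jog_arm --series "0 0.001 0 0.003 0;0 0.001 0 0.003 0;0 0.001 0 0.003 0;0 0.001 0 0.003 0"

```text
time: 22.23
ee_pos: [0.661, -0.1747, 0.1313]
tcp_rot: [[-0.733, -0.68, -0.024], [-0.681, 0.732, 0.029], [-0.002, 0.038, -0.999]]
contact_force: [2.1, 3.0, 7.7]
gripper_width: 0.0271
```

```bash
python3 -c "
from h import *
hz()"
```

```text
t 22.23 p [ 0.661  -0.1747  0.1313] yaw -137.1 z [-0.024  0.029 -0.999] w 0.0271 F [2.1 3.  7.7] q [-22.   34.   13.5  71.4   1.  -64.9]
h 0.0251 lat 0.0016 z 0.1313
```

Emit:
jog_arm --series "0 0.003 0 0.004 0;0 0.003 0 0.004 0;0 0.003 0 0.004 0;0 0.003 0 0.004 0;0 0.003 0 0.004 0"

```text
time: 22.65
ee_pos: [0.6626, -0.1772, 0.1265]
tcp_rot: [[-0.726, -0.687, 0.013], [-0.686, 0.726, 0.038], [-0.036, 0.019, -0.999]]
contact_force: [1.7, 7.2, 12.4]
gripper_width: 0.027
```

```bash
cat >> h.py <<'E'
def tmask(*names):
    out=[]
    for n in names:
        c=cam(n);o=vision.silhouettes(c,'torch')
        for x in o[:2]: print(n,round(x['score'],2),np.round(x['pixel']),x['mask'].sum())
        if o: out.append((c,o[0]['mask']))
    return out
E
python3 -c "
from h import *
hz();tmask('scene','side','wrist')"
```

```text
t 22.65 p [ 0.6626 -0.1772  0.1265] yaw -136.6 z [ 0.013  0.038 -0.999] w 0.027 F [ 1.7  7.2 12.4] q [-22.7  32.8  10.7  68.1   2.3 -66.1]
h 0.0256 lat 0.0046 z 0.1265
scene 0.97 [311. 284.] 410
scene 0.15 [280. 224.] 422
side 0.73 [386. 228.] 133
wrist 0.77 [322. 215.] 12204
wrist 0.72 [602. 192.] 14356
```

Emit:
jog_arm --series "0.29 0 0 0 0;0.29 0.003 0 0.003 0;0.29 0.003 0 0.003 0"

```text
time: 23.2
ee_pos: [0.6624, -0.1794, 0.1251]
tcp_rot: [[-0.724, -0.69, 0.024], [-0.689, 0.724, 0.039], [-0.044, 0.012, -0.999]]
contact_force: [1.3, 5.9, 10.8]
gripper_width: 0.0272
```

Emit:
jog_arm --series "0.305 0.002 0 0.002 0;0.305 0.002 0 0.002 0;0.305 0.002 0 0.002 0"

```text
time: 23.45
ee_pos: [0.662, -0.1799, 0.1245]
tcp_rot: [[-0.721, -0.692, 0.037], [-0.691, 0.722, 0.045], [-0.058, 0.007, -0.998]]
contact_force: [0.5, 4.9, 9.9]
gripper_width: 0.0268
```

Emit:
jog_arm --series "0.315 0 0 0.002 0;0.315 0 0 0.002 0"

```text
time: 23.62
ee_pos: [0.6634, -0.1795, 0.1231]
tcp_rot: [[-0.72, -0.693, 0.042], [-0.691, 0.721, 0.046], [-0.062, 0.004, -0.998]]
contact_force: [0.5, 2.6, 5.9]
gripper_width: 0.027
```

Emit:
jog_arm --series "0.322 0 0 0.002 0;0.322 0 0 0.002 0"

```text
time: 23.78
ee_pos: [0.665, -0.1792, 0.1211]
tcp_rot: [[-0.72, -0.693, 0.047], [-0.691, 0.721, 0.046], [-0.066, 0.001, -0.998]]
contact_force: [1.9, 3.7, 7.0]
gripper_width: 0.0271
```

```bash
cat >> h.py <<'E'
def torch_tool(th,px=4,pu=13,s0=93,t0=-7):
    a=np.radians(th);A=np.array([np.sin(a),np.cos(a)]);T=np.array([np.cos(a),-np.sin(a)])
    def m(P): # P torch frame xyz (m)
        q=np.array([px,pu])/1e3+(P[:,2:3]-s0/1e3)*A+(P[:,:1]-t0/1e3)*T
        return np.c_[q[:,0],P[:,1],-q[:,1]]
    return m
HB=boxpts([(-.015,.015),(-.014,.014),(.0,.118)])
def measure(show=None):
    c=cam('wrist');o=vision.silhouettes(c,'torch')
    if not o: print('none');return
    o=max(o,key=lambda x:x['score']*(abs(x['pixel'][0]-320)<60));m=o['mask'].copy();m[270:]=0
    Tm=np.array(c['mount']);R=Tm[:3,:3].T;t=-R@Tm[:3,3]; k=dict(c,R=R,t=t)
    def ren(v):
        f=torch_tool(v[0],4+v[1],13+v[2]);r=np.zeros((400,640),np.uint8)
        for P in(HB,cyl):
            W=f(P);W=W+[0,v[3]/1e3,0];Z=(R@W.T).T[:,2]+t[2];W=W[Z>.02]
            if len(W)>2: cv2.fillConvexPoly(r,np.int32(np.round(cv2.convexHull(proj(k,W).astype(np.float32))*16)),1,shift=4)
        r[270:]=0;return r>0
    def cost(q): 
        return (ren(q)^m).sum()/m.sum()+.002*(q[1]**2+q[2]**2)/4
    best=min((minimize(cost,[th,0,0,0],method='Nelder-Mead',options=dict(initial_simplex=[[th,0,0,0],[th+8,0,0,0],[th,3,0,0],[th,0,3,0],[th,0,0,3]],xatol=.05)) for th in(35,55,75,90)),key=lambda r:r.fun)
    Rw=c['st']['tcp_rot'];f=torch_tool(best.x[0],4+best.x[1],13+best.x[2]);L=f(np.array([[0,0,.15],[0,0,0.]]))+[0,best.x[3]/1e3,0]
    W=L@Rw.T+c['st']['ee_pos'];ax=(W[0]-W[1])/.15
    print('score',round(o['score'],2),'fit',best.x.round(1),round(best.fun,3),'lens',W[0].round(4),'tail',W[1].round(4),'lean from up',round(np.degrees(np.arccos(ax[2])),1),'yaw',round(np.degrees(np.arctan2(ax[1],ax[0])),1))
    return W
E
python3 -c "
from h import *
hz();measure()"
```

```text
t 23.78 p [ 0.665  -0.1792  0.1211] yaw -136.2 z [ 0.047  0.046 -0.998] w 0.0271 F [1.9 3.7 7. ] q [-23.3  31.8   8.2  65.    3.5 -67.1]
h 0.0252 lat 0.0077 z 0.1211
none
```

```bash
cat >> h.py <<'E'
from scipy.optimize import least_squares
def lens(show=False):
    s=read_state();obs=[]
    for n in('scene','side','wrist'):
        c=cam(n);im=c['image'].astype(int);p=s['ee_pos']
        m=((im[:,:,0]>150)&(im[:,:,0]-im[:,:,2]>18)&(im[:,:,0]-im[:,:,1]<35)).astype(np.uint8)
        g=proj(c,[p+s['tcp_rot']@[.06,0,-.03]])[0]; r=28 if n!='wrist' else 220
        y,x=np.ogrid[:400,:640];m[(x-g[0])**2+(y-g[1])**2>r*r]=0
        nn,lab,stt,cen=cv2.connectedComponentsWithStats(m)
        if nn<2: print(n,'-');continue
        i=1+np.argmax(stt[1:,4]);print(n,'area',stt[i,4],'bbox',stt[i,:4],cen[i].round(1))
        if stt[i,4]>15: obs.append((c,cen[i],1 if n!='wrist' else 4))
    f=lambda X:np.concatenate([(proj(c,[X])[0]-u)/w for c,u,w in obs])
    r=least_squares(f,p+[-.05,-.05,.03]);X=r.x
    q=s['tcp_rot'].T@(X-p);print('lens',X.round(4),'in tool',q.round(4),'res',r.fun.round(1))
    # torch lean in tool: P at (4,up 13); lens from P: ds=57, dtr=+7
    v=np.array([q[0]-.004,-q[2]-.013]);phi=np.degrees(np.arctan2(v[0],v[1]));print('|v|',np.linalg.norm(v).round(4),'lean rel tool',round(phi-np.degrees(np.arctan2(7,57)),1))
    P=p+s['tcp_rot']@[.004,0,-.013]; w=X-P; hd=np.hypot(w[0],w[1]);print('lean world',round(np.degrees(np.arctan2(hd,w[2]))-7,1))
    return X
E
python3 -c "
from h import *
lens()"
```

```text
scene -
side area 96 bbox [385 225  11  11] [390.2 230.3]
wrist area 7735 bbox [270 157 103  96] [321.2 204.3]
lens [ 0.634  -0.2107  0.1732] in tool [ 0.0407 -0.0011 -0.0552] res [0.2 0.  0.1 0. ]
|v| 0.0559 lean rel tool 34.0
lean world 37.8
```

Emit:
jog_arm --series "0.326 0.001 0 0.003 0;0.326 0.001 0 0.003 0"

```text
time: 24.2
ee_pos: [0.6642, -0.1811, 0.115]
tcp_rot: [[-0.72, -0.693, 0.048], [-0.691, 0.721, 0.044], [-0.065, -0.001, -0.998]]
contact_force: [0.1, 0.1, 1.9]
gripper_width: 0.0281
```

```bash
python3 -c "
from h import *
hz();lens()"
```

```text
t 24.2 p [ 0.6642 -0.1811  0.115 ] yaw -136.2 z [ 0.048  0.044 -0.998] w 0.0281 F [0.1 0.1 1.9] q [-23.4  31.9   7.5  64.1   3.4 -67.2]
h 0.0271 lat 0.0086 z 0.1150
scene -
side area 92 bbox [385 230  11  10] [390.  234.3]
wrist area 6714 bbox [272 149 100  86] [321.5 191.4]
lens [ 0.6307 -0.2145  0.1609] in tool [ 0.0442 -0.0009 -0.0489] res [-0. -0. -0. -0.]
|v| 0.0539 lean rel tool 41.2
lean world 45.0
```

Emit:
jog_arm --series "0.325 0.002 0 0.003 0;0.325 0.003 0 0.003 0;0.325 0.003 0 0.003 0;0.325 0.003 0 0.003 0"

```text
time: 24.68
ee_pos: [0.6553, -0.1894, 0.1003]
tcp_rot: [[-0.72, -0.692, 0.045], [-0.691, 0.722, 0.044], [-0.063, 0.0, -0.998]]
contact_force: [0.0, -0.5, 1.7]
gripper_width: 0.0282
```

```bash
python3 -c "
from h import *
hz();lens()"
```

```text
t 24.68 p [ 0.6553 -0.1894  0.1003] yaw -136.2 z [ 0.045  0.044 -0.998] w 0.0282 F [ 0.  -0.5  1.7] q [-24.3  31.9   5.3  62.1   3.4 -68.1]
h 0.0393 lat 0.0085 z 0.1003
scene -
side area 1 bbox [387 228   1   1] [387. 228.]
wrist area 3198 bbox [279 135  85  48] [321.4 158.6]
lens [ 0.6156 -0.2285  0.1313] in tool [ 0.0536 -0.0008 -0.0345] res [-0. -0.]
|v| 0.0541 lean rel tool 59.6
lean world 63.2
```

Emit:
jog_arm --series "0.325 0.002 0 0.003 0;0.325 0.002 0 0.003 0;0.325 0.002 0 0.003 0;0.325 0.001 0 0.003 0"

```text
time: 25.17
ee_pos: [0.6498, -0.1942, 0.0873]
tcp_rot: [[-0.721, -0.692, 0.044], [-0.69, 0.722, 0.043], [-0.062, 0.001, -0.998]]
contact_force: [-1.1, -1.8, 2.7]
gripper_width: 0.0279
```

```bash
sed -i 's|^    r=least_squares(f,p+.*|    Pw=p+s["tcp_rot"]@[.004,0,-.013];f2=lambda X:np.append(f(X),(np.linalg.norm(X-Pw)-.055)*500)\n    r=least_squares(f2,p+s["tcp_rot"]@[.055,0,-.02]);X=r.x|' h.py
python3 -c "
from h import *
hz();lens();measure()"
```

```text
t 25.17 p [ 0.6498 -0.1942  0.0873] yaw -136.2 z [ 0.044  0.043 -0.998] w 0.0279 F [-1.1 -1.8  2.7] q [-24.9  32.    3.7  60.4   3.3 -68.6]
h 0.0466 lat 0.0083 z 0.0873
scene -
side area 23 bbox [386 233   8   6] [389.1 235.3]
wrist area 3074 bbox [294 239  58  87] [321.6 286.4]
lens [ 0.6341 -0.2103  0.1522] in tool [ 0.0184 -0.0007 -0.0661] res [ 0.6 -0.8  0.2 -0.4 -0. ]
|v| 0.055 lean rel tool 8.1
lean world 11.7
score 0.89 fit [79.3 -3.6  1.4 -1.1] 0.026 lens [ 0.6081 -0.2352  0.1013] tail [ 0.7155 -0.1322  0.0826] lean from up 82.9 yaw -136.2
```

Emit:
jog_arm --series "0.325 0.001 0 0.003 0;0.325 0.001 0 0.003 0;0.325 0 0 0.003 0;0.325 0 0 0.001 0"

```text
time: 25.75
ee_pos: [0.6488, -0.1951, 0.0771]
tcp_rot: [[-0.72, -0.692, 0.044], [-0.691, 0.722, 0.043], [-0.061, 0.001, -0.998]]
contact_force: [-2.2, -1.1, 2.2]
gripper_width: 0.028
```

```bash
python3 -c "
from h import *
hz();measure()"
```

```text
t 25.75 p [ 0.6488 -0.1951  0.0771] yaw -136.2 z [ 0.044  0.043 -0.998] w 0.028 F [-2.2 -1.1  2.2] q [-25.   32.4   2.7  59.1   3.3 -68.7]
h 0.0479 lat 0.0083 z 0.0771
score 0.58 fit [89.8 -2.2 -0.9 -1.1] 0.023 lens [ 0.6069 -0.2367  0.0788] tail [ 0.715  -0.1331  0.0873] lean from up 93.3 yaw -136.2
```

Emit:
jog_arm --series "0 0 0 0 0;0 0 0 0 0;0 0 0 0 0;0 0 0 -0.004 0;0 0 0 -0.007 0;0 0 0 -0.010 0;0 0 0 -0.012 0;0 0 0 -0.012 0;0 0 0 -0.008 0;0 0 0 -0.003 0"

```text
time: 26.68
ee_pos: [0.6459, -0.1952, 0.136]
tcp_rot: [[-0.719, -0.694, 0.041], [-0.692, 0.72, 0.047], [-0.063, 0.005, -0.998]]
contact_force: [0.7, -0.6, -1.9]
gripper_width: 0.0267
```

```bash
cat >> h.py <<'E'
def wfit(x0):
    V=[v for v in tmask('scene','side')]
    s=read_state()
    def ren(c,q):
        a,b=np.radians(q[3]),np.radians(q[4])
        z=np.array([np.cos(a)*np.cos(b),np.sin(a)*np.cos(b),-np.sin(b)]);y=np.array([-np.sin(a),np.cos(a),0]);x=np.cross(y,z);R=np.c_[x,y,z]
        r=np.zeros((400,640),np.uint8)
        for P in(HB,cyl): cv2.fillConvexPoly(r,np.int32(np.round(cv2.convexHull(proj(c,(P-[0,0,.15])@R.T+q[:3]).astype(np.float32))*16)),1,shift=4)
        return r>0
    for c,m in V:
        r=ren(c,x0);print('iou with wrist-fit pose',round((r&m).sum()/(r|m).sum(),2),'mask outside',round((m&~r).sum()/m.sum(),2))
    return V,ren
E
python3 -c "
from h import *
hz();W=measure()
if W is not None:
  a=(W[0]-W[1])/.15
  V,ren=wfit([*W[0],np.degrees(np.arctan2(a[1],a[0])),np.degrees(-np.arcsin(a[2]))])
  ims=[]
  for n in('scene','side'):
    c=cam(n);im=c['image'].copy();k=cv2.findContours(ren(c,[*W[0],np.degrees(np.arctan2(a[1],a[0])),np.degrees(-np.arcsin(a[2]))]).astype(np.uint8),0,2)[0];cv2.drawContours(im,k,-1,(255,0,255),1)
    p=np.int32(proj(c,[W[0]])[0]);ims.append(cv2.resize(im[p[1]-50:p[1]+50,p[0]-50:p[0]+50],(400,400),interpolation=2))
  cv2.imwrite('pics/x10.png',np.hstack(ims)[:,:,::-1])
"
```

```text
t 26.68 p [ 0.6459 -0.1952  0.136 ] yaw -136.1 z [ 0.041  0.047 -0.998] w 0.0267 F [ 0.7 -0.6 -1.9] q [-25.2  30.1   7.6  66.5   3.5 -69.1]
h 0.0501 lat 0.0064 z 0.1360
none
```

Emit:
jog_arm --series "0 -0.007 0.010 -0.008 0;0 -0.013 0.020 -0.010 0;0 -0.018 0.027 -0.010 0;0 -0.020 0.030 -0.006 0;0 -0.020 0.030 -0.002 0;0 -0.020 0.030 0 0;0 -0.020 0.030 0 0;0 -0.018 0.027 0 0;0 -0.012 0.018 0 0;0 -0.005 0.008 0 0"

```text
time: 27.62
ee_pos: [0.5878, 0.0894, 0.1823]
tcp_rot: [[-0.724, -0.689, 0.034], [-0.687, 0.724, 0.052], [-0.061, 0.014, -0.998]]
contact_force: [0.1, -0.1, -2.1]
gripper_width: 0.0273
```

```bash
python3 -c "
from h import *
st();W=measure()
go([.576,.2,.16])"
```

```text
t 27.62 p [0.5878 0.0894 0.1823] yaw -136.5 z [ 0.034  0.052 -0.998] w 0.0273 F [ 0.1 -0.1 -2.1] q [ -0.6  19.3  -2.5  66.3   3.  -44.1]
score 0.7 fit [88.8 -2.6 -0.4 -1. ] 0.024 lens [0.5459 0.0481 0.1854] tail [0.6545 0.1513 0.1915] lean from up 92.3 yaw -136.5
tool shift [-0.0667  0.0891  0.0275]
```

Emit:
jog_arm --series "0 -0.006 0.008 0 0;0 -0.010 0.014 0 0;0 -0.014 0.019 0.002 0;0 -0.014 0.019 0.004 0;0 -0.010 0.014 0.006 0;0 -0.006 0.008 0.006 0;0 -0.003 0.004 0.005 0;0 0 0 0.003 0;0 0 0 0 0"

```text
time: 28.47
ee_pos: [0.5771, 0.1934, 0.1583]
tcp_rot: [[-0.732, -0.68, 0.033], [-0.679, 0.733, 0.049], [-0.057, 0.013, -0.998]]
contact_force: [-0.7, 0.6, -1.3]
gripper_width: 0.0273
```

```bash
python3 -c "
from h import *
st();W=measure()
go([.5764,.1989,.105])"
```

```text
t 28.47 p [0.5771 0.1934 0.1583] yaw -137.2 z [ 0.033  0.049 -0.998] w 0.0273 F [-0.7  0.6 -1.3] q [  9.8  21.2  -3.2  63.3   2.4 -33. ]
score 0.58 fit [87.9 -3.  -0.8 -1.1] 0.024 lens [0.5349 0.1527 0.1622] tail [0.6449 0.2547 0.1653] lean from up 91.2 yaw -137.1
tool shift [-0.0001  0.0043  0.0541]
```

Emit:
jog_arm --series "0 0 0.001 0.004 0;0 0 0.001 0.007 0;0 0 0.001 0.009 0;0 0 0 0.010 0;0 0 0 0.009 0;0 0 0 0.007 0;0 0 0 0.005 0;0 0 0 0.002 0;0 0 0 0 0;0 0 0 0 0"

```text
time: 29.4
ee_pos: [0.5774, 0.1949, 0.0995]
tcp_rot: [[-0.736, -0.676, 0.033], [-0.675, 0.737, 0.048], [-0.056, 0.013, -0.998]]
contact_force: [0.4, 0.1, -1.7]
gripper_width: 0.0272
```

```bash
python3 -c "
from h import *
st();W=measure()
if W is not None:
  a=(W[0]-W[1])/.15;q=[*W[0],np.degrees(np.arctan2(a[1],a[0])),np.degrees(-np.arcsin(a[2]))]
  mid=np.array([.4475,.075]);v=mid-W[0][:2];print('dist',np.linalg.norm(v),'yaw to mid',np.degrees(np.arctan2(v[1],v[0])))
  V,ren=wfit(q);ims=[]
  for n in('scene','side'):
    c=cam(n);im=c['image'].copy();k=cv2.findContours(ren(c,q).astype(np.uint8),0,2)[0];im0=im.copy();cv2.drawContours(im,k,-1,(255,0,255),1)
    p=np.int32(proj(c,[W[0]])[0])
    ims.append(cv2.resize(np.vstack([im[p[1]-45:p[1]+45,p[0]-60:p[0]+60]]),(400,300),interpolation=2));ims.append(cv2.resize(im0,(400,250)))
  cv2.imwrite('pics/x11.png',np.hstack([np.vstack(ims[:2]),np.vstack(ims[2:])])[:,:,::-1])
"
```

```text
t 29.4 p [0.5774 0.1949 0.0995] yaw -137.5 z [ 0.033  0.048 -0.998] w 0.0272 F [ 0.4  0.1 -1.7] q [  9.9  23.6  -8.3  55.8   2.4 -32.6]
score 0.63 fit [89.8 -2.6 -0.7 -1. ] 0.026 lens [0.5349 0.1544 0.1016] tail [0.6453 0.2556 0.1097] lean from up 93.1 yaw -137.5
dist 0.11809035734559808 yaw to mid -137.7367593264126
scene 0.55 [356. 260.] 140
side 0.77 [293. 175.] 273
iou with wrist-fit pose 0.0 mask outside 1.0
iou with wrist-fit pose 0.53 mask outside 0.02
```

View pics/x11.png

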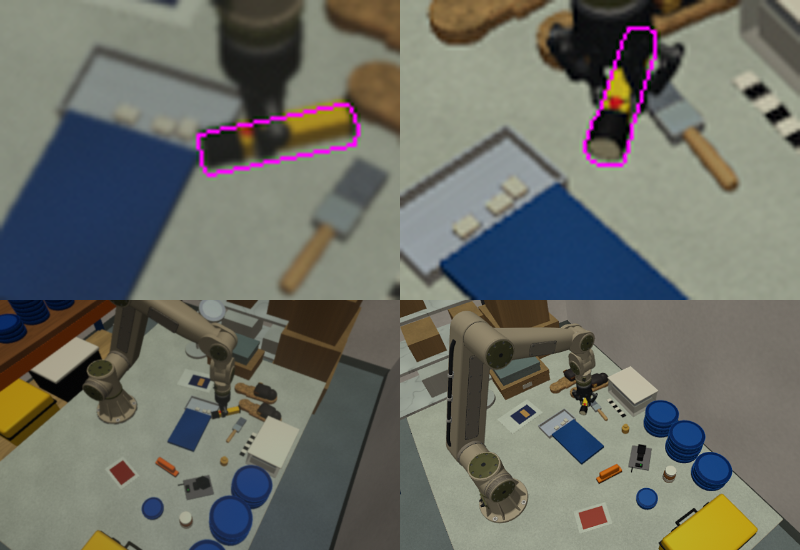

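```bash
python3 -c "
from h import *
s=st();print(np.abs(s['joint_velocities']).max());env.job_done();st()"
```

```text
t 29.8 p [0.5778 0.1949 0.1002] yaw -137.5 z [ 0.034  0.048 -0.998] w 0.027 F [ 0.6  0.9 -1.8] q [  9.9  23.5  -8.2  55.8   2.4 -32.6]
0.14403338915263428
the job is handed in; nothing more can be done
the job is handed in; nothing more can be done
```

The job is handed in at 29.8 s, with the torch still held in front of the panel.

**What I did**
- **Wiping:** I wiped all three chips off the panel's end with the scraper block. The pictures show them in the tray and the panel clean.
- **Block:** It stands sole down on the table, about 1.5 cm from where it started.
- **Torch:** I drew it out of the dock. The moves cannot tilt the tool, so I turned the torch level by resting it on the rim of the dock's socket and letting it pivot in a loosened grip. Then I gripped it firmly again.

**Last checks**

| Check | Measured |
|---|---|
| Lens above the panel's face | about 7.2 cm |
| Lens short of the panel's middle | about 11.8 cm, level |
| Aim in plan | within 0.3° of the middle |
| Dip | about 3° |
| Force at the wrist | about 1.8 N (torch weight only) |
| Arm speed at hand-in | 0.14°/s at most |

The pose worked out from the wrist camera matched the torch's outline in the scene and side pictures.

**What disagreed or was weak**
- In the final scene picture the torch network picked out something else, so that view was checked by eye only.
- In two earlier pictures the network missed the torch altogether.
- While pressed on the rim, the torch at first would not turn in the full grip. The tool tilted a few degrees instead, and it is still about 3° off upright.
- During the pivot, the fitted torch axis at the rim came out about 7 mm lower than expected. The dip may therefore be a few degrees more than measured.

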